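Close the sensory station's battery bay and key it on

TASK

Close up the sensory station's power box and switch it back on: pick up the loose plywood cover by its handle and, without dropping it, seat it over the two pins on the box's sloping face so that it lies flush. Then take the key out of its wooden block, push it fully into the key switch on top of the box, turn it clockwise as far as it goes and leave it there. Leave the toys where they are.

Things in the scene. Friction and masses are not known exactly. Their poses are not given: they have to be found in the camera images.
- box: White desk console (the power box), fixed, 190 deep (x) x 250 wide (y). Origin: centre of its underside; x to its rear, z up. Front wall 50 high; from its top (x = -95) the face slopes up at 25 degrees to a flat rear deck 110.6 high (x = 35 to 95). On the deck: the key switch (x = 65, y = -55) and a pilot lamp 10 high (x = 65, y = 55).
- face: The box's sloping face, 143 x 250, a frame round the open battery bay. Origin: on its surface midway between its two pins (box x = -30, z = 80.3). z: outward normal, 25 degrees from vertical towards the box's front; x: up the slope. Fixed steel pins stand square to it at y = 80 and -80: 10 across, 18 long, straight for 11, then tapering to a 3.6 tip.
- cover: Loose birch ply cover plate, 110 (x) x 200 (y) x 9 thick, about 0.25 kg, handle on top; starts flat on the worktop, handle up. Origin: centre of its underside; z to the handle side. Two 14 mm through holes at y = 80 and -80 (x = 0) go over the face's pins, either way round. Seated, its origin and z match face (2 mm play).
- cover_handle (a point): Centre of the cover's handle bar, 38 above the cover's underside. The bar is 90 long (along the cover's y), 12 wide (x) and 14 high, with flat sides; 22 free under it between two posts. Axes as the cover's.
- key: Loose key, 0.05 kg, 55 high, upright in its block at the start. Origin: centre of the blade's tip; z from tip to bow. Blade 5 (x) x 12 (y) x 16 long, tip tapered; then a round collar 20 across (z = 16 to 21), then a flat black bow 10 thick (x), 34 wide (y), z = 21 to 55. Works either way round. Fully home, the collar rests on top of the switch.
- key_bow (a point): Point of the key's bow at which to grip it, 42 above the tip, on the axis; grip across the 10 mm thickness (the key's x). Axes as the key's.
- key_block: Fixed wooden block 60 x 60 x 35 high in which the key stands, in a slot 8 (x) x 15 (y), 22 deep; the key's collar rests on the top and the key lifts straight up. Origin: centre of its underside.
- key_slot (a point): Centre of the top face of the key switch, a round steel cylinder knob 31 in diameter which stands 20 above the deck, so 130.6 above the worktop. The slot in it is 7 (x) x 15 (y), 18 deep, with a 2 mm lead-in all round. Axes turn with the knob; z up; off, they are parallel to the box's.
- key_switch (a joint): Angle of the key switch, rad: 0 off, growing clockwise seen from above to a stop at 1.05 (60 degrees, on). Stays where it is left; takes about 0.04 N m. The blade has about 0.2 rad of play in the slot: turn the key some 1.25 rad, or until the stop is felt.
- cube: Toy: clear acrylic cube, 60, loose. Origin: centre of its underside.
- chime: Toy: steel chime bar on a wooden base, 50 (x) x 170 (y) x 46 high, loose. Origin: centre of its underside.
- puck: Toy: blue silicone puck with nubs, 80 in diameter, 22 high, loose. Origin: centre of its underside.

How it is judged:
On the way, in this order (a step that is already met when the one before it is completed fails the run):
1. the cover is seated flush on the pins of the sloping face and let go (distance between cover and face below 0.006 m and z of cover in the frame of face below 0.004 m and angle between the z axis of cover and the z axis of face, either way round below 0.05 rad and contact force between the fingers and cover below 0.05 N), for 0.2 s.
2. the key is fully home in the key switch, still off (z of key in the frame of key_slot below -0.012 m and horizontal distance between key and key_slot below 0.006 m and angle between the z axis of key and the z axis of key_slot, either way round below 0.2 rad and value of joint key_switch below 0.4 rad), for 0.1 s.
3. the key switch is turned on, as far as it goes (value of joint key_switch above 0.95 rad), for 0.2 s.
At the end, for the whole second after the job is handed in: Cover flush on the face (origins within 6 mm, under 4 mm off, 0.05 rad of parallel); key home in the switch (tip 12 mm or more below its top, within 6 mm of its axis, 0.2 rad of upright); switch over 0.95 rad; cover and key let go and at rest; toys within 20 mm of their starts (distance between cover and face below 0.006 m and z of cover in the frame of face below 0.004 m and angle between the z axis of cover and the z axis of face, either way round below 0.05 rad and z of key in the frame of key_slot below -0.012 m and horizontal distance between key and key_slot below 0.006 m and angle between the z axis of key and the z axis of key_slot, either way round below 0.2 rad and value of joint key_switch above 0.95 rad and linear speed of each of cover, key below 0.01 m/s and distance of each of cube, chime, puck from where it was at the start of the episode below 0.02 m); the robot touches nothing.
It fails at once if the cover is dropped (falls free faster than 0.4 m/s) (linear speed of cover above 0.4 m/s and contact force between the fingers and cover below 0.05 N).
It fails at once if a toy is moved by more than 20 mm (distance of any of cube, chime, puck from where it was at the start of the episode above 0.02 m).
It also fails if it takes over 69 s, if anything falls off the work surface, if the arm or the gripper's body presses on something with over 40 N, if the wrist force passes 120 N, or if a joint passes its speed limit or range.

ROBOT

A 7-joint arm with a two-finger parallel gripper is mounted at the origin on the work surface. World frame = base frame: x ahead of the robot, y to its left, z up, the work surface at z = 0. Lengths are in m, angles in rad, forces in N, time in s.
With the tool pointing down it reaches from about 0.425 to 0.875 m from the base axis. Payload 9.9 kg.
Tool frame: the origin (TCP) lies midway between the tips of the shut fingers; the grasp point (between the pads) lies 19 mm behind it (robot.hold_point_z is the distance from the TCP to the grasp point, in m); z points along the fingers, y is the line along which they close (so a half turn about z gives the same grasp; the last joint's range is limited). The gripper opens to 85 mm and grips with 20 to 120 N. Pads are 22 mm wide; open, the fingers measure 114 mm over their backs; the gripper's body (76 mm by 85 mm) begins 54 mm behind the grasp point. The pads swing forward as they close: fully open they stand 13 mm farther back than shut.
Start: joints at [-1.187, 0.576, 0.025, 1.437, -0.015, 1.129, -0.057], TCP at [0.304, 0.602, 0.231] pointing down, gripper open.
Joint ranges: [-2.76, 2.76], [-0.34, 2.15], [-1.52, 1.57], [0.19, 2.46], [-1.09, 4.23], [0.17, 1.99], [-2.82, 2.82]. Speed limits (rad/s): [2.22, 2.22, 3.01, 3.01, 3.14, 3.14, 3.14].

INTERFACE

Orientations are given as [roll, pitch, yaw] about the fixed x, y, z axes, in that order (R = Rz(yaw) Ry(pitch) Rx(roll)).
In Python, from rig import robot gives the robot as it stands. The module is installed in compiled form; this text tells all that it offers.
- The arm moves only by the shell command python3 -m jog 'ROWS' [FORCE]. ROWS is JSON, one flat list of numbers, 5 for each row, row after row: the opening, from -1 (shut) to 1 (fully open), then the shift along the tool's x, y, z scaled (see below), then the turn about the tool's z scaled (see below). A call has 1 to 5 rows; each row shifts and turns the commanded pose from where the row before left it, along the tool's axes as they then stand; what a row does not reach is not made up. The controller multiplies each number of a shift by 0.02 m and each number of a turn by 5 degrees. A row lasts 1/10 s, in which the tool goes at most 50 mm and 8.59 degrees, less where a joint would pass 70% of its speed; a pose out of reach is approached as far as the arm can. A call with a number of a shift or a turn outside -1 to 1 is refused whole. A call with a gripper value outside its range is refused whole. The fingers move at their own pace and stop on an object; FORCE is the grip in N (left out, the last holds). Time passes only in rows, so rows that do not move let the fingers close. It gives the time, the measured TCP pose, the force, the opening and the grip force at its end, in the units of the state.
- robot.observe(): the state, without advancing time (a new reading comes with each control period).
- robot.grab_frame(name): name is "scene" or "top" or "wrist"; returns the picture (400x640x3 uint8, blue, green, red); there is no depth.
- robot.calibration(name): a dict with "intrinsics" (3x3 intrinsics, pixels), "R" (3x3) and "t" (3): a world point X has camera coordinates R X + t. Camera axes: x right, y down, z forward; pixel columns grow to the right and rows downward; lengths in m; the calibration is good to about 2 mm. A picture is of the moment at which its call begins: read the wrist's pose just before it. calibration takes no time and is no camera call; for the wrist camera it gives the pose at the moment of the call.
- robot.hand_in(): hands the job in; it is judged then, once.
The state is a dict: "time_s": time; "joints": joint angles; "qd": joint speeds; "joint_torque": joint torques, N m; "ee_pos": TCP position; "eef_rot": TCP orientation; "ft_force": force on the tool from outside, world axes, zero at the start; "ft_torque": the same for the moment, N m; "opening": finger opening in m; "gripper_force": force on a finger pad.
Only numpy, scipy, OpenCV 4.12 (cv2) and the standard library are available. Lean on these libraries where they do the work, as an engineer would, in place of code of your own. Each camera call takes 0.05 s, during which the arm holds its last target. There are 200 camera calls.

## Working session

There is one attempt and no reset: what is moved stays moved. The work goes in short steps, Python scripts to look and compute and a shell command to move; the robot and the scene stay as the last step left them, time stands still between calls to the robot, and variables do not carry over. Pictures are saved under pics/ and viewed, at most 10 in all, crops included, and the job is handed in when it is done.

```bash
mkdir -p pics; python3 - <<'E'
from rig import robot
import cv2,numpy as np
for n in ("scene","top","wrist"):
    im=robot.grab_frame(n); cv2.imwrite(f"pics/{n}0.png",im)
    c=robot.calibration(n); print(n,np.round(c["intrinsics"],1).tolist(),np.round(c["R"],3).tolist(),np.round(c["t"],3).tolist())
s=robot.observe(); print({k:np.round(v,3).tolist() for k,v in s.items()}, robot.hold_point_z)
E
```

```text
scene [[407.9, 0.0, 318.6], [0.0, 407.9, 199.5], [0.0, 0.0, 1.0]] [[0.71, 0.704, -0.0], [0.466, -0.469, -0.75], [-0.528, 0.532, -0.661]] [-0.392, -0.175, 1.457]
top [[381.6, 0.0, 322.0], [0.0, 381.6, 201.6], [0.0, 0.0, 1.0]] [[0.004, -1.0, -0.0], [-0.997, -0.004, -0.075], [0.075, 0.0, -0.997]] [0.008, 0.544, 1.054]
wrist [[284.1, 0.0, 319.4], [0.0, 284.1, 197.4], [0.0, 0.0, 1.0]] [[0.451, 0.893, -0.002], [0.856, -0.432, 0.283], [0.251, -0.129, -0.959]] [-0.675, -0.038, 0.379]
{'time_s': 0.15, 'joints': [-1.187, 0.576, 0.025, 1.438, -0.015, 1.129, -0.057], 'qd': [0.0, -0.001, -0.001, -0.002, -0.0, -0.001, 0.001], 'joint_torque': [0.003, -76.626, 2.253, -28.619, 0.016, 0.01, -0.0], 'ee_pos': [0.304, 0.602, 0.231], 'eef_rot': [-3.14, 0.0, 2.674], 'ft_force': [0.113, -0.102, -0.375], 'ft_torque': [-0.04, 0.012, -0.02], 'gripper_force': 0.0, 'opening': 0.086} 0.0187
```

View pics/top0.png

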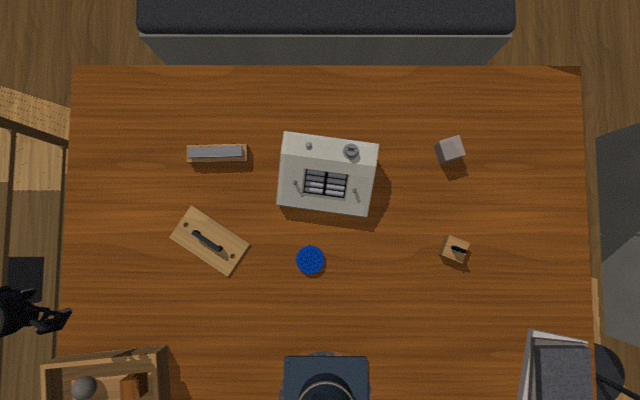

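View pics/scene0.png

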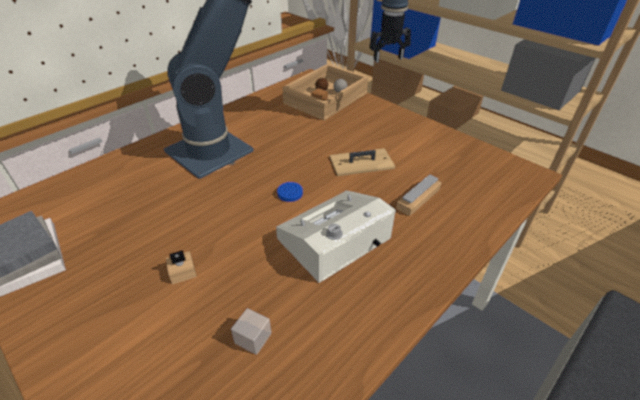

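The top view shows the cover at (209,241), box at (328,173) with the switch at (351,152), pin tips near (295,184) and (354,190), and the key at (458,249) in its block. The toys are at (217,153), (311,260) and (451,150). I'll get rough positions first, then go over the cover.

```bash
cat > h.py <<'E'
from rig import robot
import cv2,numpy as np
from scipy.spatial.transform import Rotation as Ro
def cam(n):
    c=robot.calibration(n); return c["intrinsics"],np.array(c["R"]),np.array(c["t"])
def grab(n,f=None):
    c=cam(n); im=robot.grab_frame(n)
    if f: cv2.imwrite("pics/"+f,im); np.savez("pics/"+f[:-4]+".npz",K=c[0],R=c[1],t=c[2])
    return im,c
def load(f):
    d=np.load("pics/"+f+".npz"); return cv2.imread("pics/"+f+".png"),(d["K"],d["R"],d["t"])
def ray(c,p):
    K,R,t=c; d=R.T@np.linalg.solve(K,[p[0],p[1],1]); return -R.T@t,d/np.linalg.norm(d)
def onz(c,p,z):
    o,d=ray(c,p); return o+d*(z-o[2])/d[2]
def tri(*cp):  # least squares meet of rays, and miss distance
    A=0;b=0;L=[ray(c,p) for c,p in cp]
    for o,d in L:
        P=np.eye(3)-np.outer(d,d); A=A+P; b=b+P@o
    X=np.linalg.solve(A,b)
    return X,max(np.linalg.norm((np.eye(3)-np.outer(d,d))@(X-o)) for o,d in L)
def proj(c,X):
    K,R,t=c; p=K@(R@np.asarray(X)+t); return p[:2]/p[2]
def go(target,yaw):  # rows (units) needed to reach TCP target with tool yaw (pointing down)
    s=robot.observe(); Rt=Ro.from_euler("xyz",s["eef_rot"])
    d=np.array(target)-s["ee_pos"]; y=s["eef_rot"][2]
    dy=(yaw-y+np.pi/2)%np.pi-np.pi/2
    print("shift units at present yaw",np.round(Rt.inv().apply(d)/.02,2),"turn units (tool z)",round(-np.degrees(dy)/5,2),"or",round(-np.degrees(dy-np.sign(dy)*np.pi)/5,2))
def st():
    s=robot.observe(); print({k:np.round(s[k],4).tolist() for k in("time_s","ee_pos","eef_rot","ft_force","opening","gripper_force")},"j7",round(s["joints"][6],2))
E
python3 - <<'E'
from h import *
im=cv2.imread("pics/top0.png"); c=cam("top")
P=lambda p,z:np.round(onz(c,p,z),3)
print("cover",[P(p,.009) for p in((190,207),(250,243),(228,277),(170,240))],"handle",P((193,235),.038),P((221,249),.038))
print("box deck",P((284,132),.11),P((379,145),.11),"front",P((277,205),.05),P((370,216),.05),"knob",P((351,151),.1306),"lamp",P((309,146),.12))
print("pins",P((295,183),.0966),P((354,190),.0966),"key",P((458,249),.07))
print("toys",P((451,150),.06),P((217,152),.046),P((311,260),.022))
wc=cam("wrist");e=np.array(robot.observe()["ee_pos"]);Rt=Ro.from_euler("xyz",robot.observe()["eef_rot"])
print("wrist cam in tool",Rt.inv().apply(-wc[1].T@wc[2]-e),"axis",Rt.inv().apply(wc[1][2]))
E
```

```text
cover [array([0.527, 0.385, 0.009]), array([0.426, 0.213, 0.009]), array([0.331, 0.273, 0.009]), array([0.434, 0.439, 0.009])] handle [0.449 0.364 0.038] [0.411 0.286 0.038]
box deck [0.719 0.11  0.11 ] [ 0.685 -0.138  0.11 ] front [0.531 0.133 0.05 ] [ 0.502 -0.121  0.05 ] knob [ 0.665 -0.064  0.131] lamp [0.68  0.044 0.12 ]
pins [0.586 0.081 0.097] [ 0.568 -0.074  0.097] key [ 0.415 -0.352  0.07 ]
toys [ 0.683 -0.343  0.06 ] [0.678 0.302 0.046] [0.38  0.04  0.022]
wrist cam in tool [ 0.0707908   0.00142054 -0.14214829] axis [-0.28240793 -0.00110924  0.95929377]
```

View pics/wrist0.png

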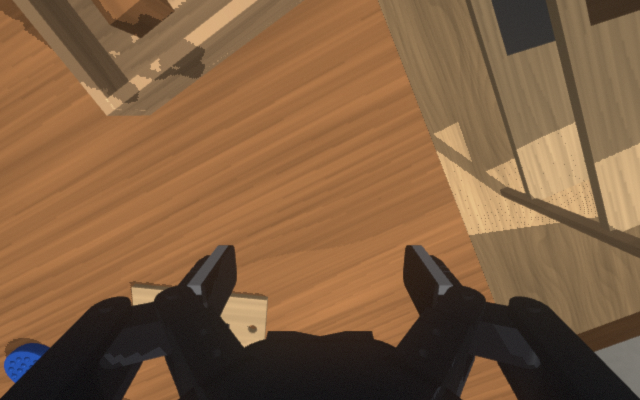

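The wrist view shows only a corner of the cover at (245,320), with the fingers framing the middle of the picture. I'll turn the tool along the handle and move over the cover.

```bash
python3 -m jog '[1,0,0,0,1, 1,0,0,0,1, 1,0,0,0,1, 1,0,0,0,1, 1,0,0,0,1]'; python3 -m jog '[1,0,0,0,1, 1,0,0,0,1, 1,0,0,0,1, 1,0,0,0,1, 1,0,0,0,1]';python3 -m jog '[1,0,0,0,1, 1,0,0,0,1, 1,0,0,0,1, 1,0,0,0,1, 1,0,0,0,1]';python3 -m jog '[1,0,0,0,1, 1,0,0,0,1, 1,0,0,0,0.8]'
python3 -m jog '[1,-0.8,0.97,0,0, 1,-0.8,0.97,0,0, 1,-0.8,0.97,0,0, 1,-0.8,0.97,0,0, 1,-0.8,0.97,0,0]';python3 -m jog '[1,-0.8,0.97,0,0, 1,-0.8,0.97,0,0, 1,-0.8,0.97,0,0, 1,-0.8,0.97,0,0, 1,-0.8,0.97,0,0]'; python3 -m jog '[1,-0.8,0.97,0,0, 1,-0.8,0.97,0,0, 1,0,0,0,0, 1,0,0,0,0]'
python3 -c "
from h import *
st(); grab('wrist','cov1.png')"
```

```text
time_s: 0.65
ee_pos: [0.3043, 0.6023, 0.2309]
eef_rot: [-3.141, 0.0, 2.234]
ft_force: [0.1, -0.0, -0.1]
opening: 0.0854
gripper_force: 0.0
time_s: 1.15
ee_pos: [0.3042, 0.6023, 0.2309]
eef_rot: [-3.141, 0.001, 1.798]
ft_force: [-0.4, 0.8, 0.5]
opening: 0.0851
gripper_force: 0.0
time_s: 1.65
ee_pos: [0.3042, 0.6024, 0.2309]
eef_rot: [-3.141, 0.001, 1.361]
ft_force: [0.2, -0.0, 0.1]
opening: 0.0856
gripper_force: 0.0
time_s: 1.95
ee_pos: [0.3042, 0.6024, 0.2309]
eef_rot: [-3.142, 0.001, 1.117]
ft_force: [-0.2, 0.7, 0.3]
opening: 0.0853
gripper_force: 0.0
time_s: 2.45
ee_pos: [0.357, 0.4872, 0.2311]
eef_rot: [-3.141, 0.0, 1.121]
ft_force: [0.6, -0.1, -0.6]
opening: 0.0853
gripper_force: 0.0
time_s: 2.95
ee_pos: [0.4096, 0.373, 0.2311]
eef_rot: [-3.141, 0.0, 1.121]
ft_force: [0.4, 0.4, -0.0]
opening: 0.0857
gripper_force: 0.0
time_s: 3.35
ee_pos: [0.4304, 0.3281, 0.2313]
eef_rot: [-3.141, -0.0, 1.119]
ft_force: [-0.4, 0.9, 1.0]
opening: 0.0854
gripper_force: 0.0
{'time_s': 3.35, 'ee_pos': [0.4304, 0.3281, 0.2313], 'eef_rot': [-3.1412, -0.0001, 1.1193], 'ft_force': [-0.3764, 0.9281, 1.0122], 'opening': 0.0854, 'gripper_force': 0.0} j7 -0.95
```

View pics/cov1.png

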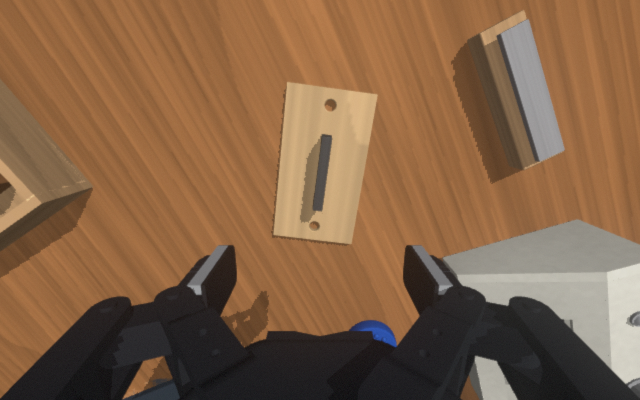

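The wrist view has the whole cover: holes at (330,104) and (314,226), with the dark bar centred near (323,172) and its shadow on its left. I'll measure it now, then take a second view from lower down.

```bash
cat >> h.py <<'E'
def barpx(im,c,Xg,rad=60):  # dark bar near a guess: minAreaRect
    u=proj(c,Xg); m=(im.max(2)<75).astype(np.uint8)
    m=cv2.morphologyEx(m,cv2.MORPH_OPEN,np.ones((3,3)))
    n,l,s,ce=cv2.connectedComponentsWithStats(m)
    k=min((i for i in range(1,n) if s[i,4]>80),key=lambda i:np.linalg.norm(ce[i]-u))
    cn=cv2.findContours((l==k).astype(np.uint8),0,2)[0][0]
    return cv2.minAreaRect(cn),s[k]
def holes(im,c,X,r=14): # dark/deviating blob centre near projected guess
    out=[]
    for x in X:
        u=proj(c,x).astype(int); g=im[u[1]-r:u[1]+r,u[0]-r:u[0]+r].astype(float).max(2)
        m=(g<np.median(g)*.75).astype(np.uint8); n,l,s,ce=cv2.connectedComponentsWithStats(m)
        if n<2: out.append(None);continue
        k=1+np.argmax(s[1:,4]); out.append(ce[k]+u-r)
    return out
E
python3 - <<'E'
from h import *
im,c=load("cov1")
r,s=barpx(im,c,onz(c,(322,172),.045)); print(r,s)
b=cv2.boxPoints(r); X=[onz(c,p,.045) for p in b]; print(np.round(X,4), np.round(np.mean(X,0),4),[round(np.linalg.norm(X[i]-X[(i+1)%4]),4) for i in range(4)])
h=holes(im,c,[onz(c,(330,104),.009),onz(c,(314,226),.009)]); H=[onz(c,p,.009) for p in h]; print(h,np.round(H,4),np.round(np.mean(H,0),4),np.linalg.norm(H[0]-H[1]),np.degrees(np.arctan2(*(H[0]-H[1])[[1,0]])))
E
```

```text
((319.5, 322.5), (153.0, 639.0), 90.0) [    0   246   640   154 48668]
[[ 0.0274  0.4253  0.045 ]
 [ 0.7576  0.0716  0.045 ]
 [ 0.7194 -0.1945  0.045 ]
 [-0.1585  0.23    0.045 ]] [0.3365 0.1331 0.045 ] [np.float64(0.8114), np.float64(0.2688), np.float64(0.9751), np.float64(0.2696)]
[array([330.90123457, 103.34567901]), array([305.925     , 215.24166667])] [[0.4809 0.3981 0.009 ]
 [0.3886 0.2819 0.009 ]] [0.4347 0.34   0.009 ] 0.1484430927747402 51.5299532857221
```

```bash
python3 -m jog '[1,0,0,1,0, 1,0,0,1,0, 1,0,0,1,0, 1,0,0,1,0, 1,0,0,0,0]'>/dev/null; python3 - <<'E'
from h import *
st(); im,c=grab('wrist','cov2.png'); i0,c0=load("cov1")
g=[onz(c0,(330,104),.009),onz(c0,(314,226),.009)]
h0=holes(i0,c0,g);h=holes(im,c,g,22)
for a,b in zip(h0,h): print(a,b,tri((c0,a),(c,b)) if b is not None else 0)
gb=onz(c0,(322,172),.045)
r0,_=barpx(i0,c0,gb); r,s=barpx(im,c,gb); print(r0,r,s,tri((c0,r0[0]),(c,r[0])))
b=cv2.boxPoints(r); X=[onz(c,p,.045) for p in b];print(np.round(X,4), np.round(np.mean(X,0),4))
E
```

```text
{'time_s': 3.9, 'ee_pos': [0.4284, 0.3288, 0.149], 'eef_rot': [-3.1396, 0.0039, 1.1226], 'ft_force': [-0.1769, 0.4886, -0.9911], 'opening': 0.0854, 'gripper_force': 0.0} j7 -0.89
[330.90123457 103.34567901] [337.04861111  99.44444444] (array([0.48075389, 0.3980548 , 0.01213754]), np.float64(3.36304381625366e-06))
[305.925      215.24166667] [308.6996997  237.22222222] (array([ 0.38406665,  0.2707718 , -0.02457065]), np.float64(0.002538311751522419))
((319.5, 322.5), (153.0, 639.0), 90.0) ((319.5, 322.5), (153.0, 639.0), 90.0) [    0   246   640   154 48055] (array([-3.20809032, -7.17493641, -9.56443305]), np.float64(0.003967828129766793))
[[ 0.1331  0.4168  0.045 ]
 [ 0.6819  0.1537  0.045 ]
 [ 0.6544 -0.0467  0.045 ]
 [-0.0078  0.2692  0.045 ]] [0.3654 0.1982 0.045 ]
```

```bash
python3 - <<'E'
import cv2
im=cv2.imread("pics/cov2.png")[20:340,200:450]; cv2.imwrite("pics/cov2c.png",cv2.resize(im,None,fx=1.8,fy=1.8,interpolation=0))
i1=cv2.imread("pics/cov1.png"); i2=cv2.imread("pics/cov2.png")
print(i1[172,316:330].tolist()); print(i2[190,310:345:2].tolist())
E
```

```text
[[82, 111, 134], [64, 78, 89], [73, 76, 82], [73, 77, 81], [74, 76, 81], [73, 77, 83], [74, 77, 82], [76, 79, 83], [75, 78, 82], [74, 77, 83], [74, 80, 88], [87, 109, 126], [120, 163, 195], [124, 169, 202]]
[[78, 106, 129], [80, 111, 133], [83, 114, 137], [84, 115, 138], [63, 80, 94], [69, 73, 78], [71, 75, 79], [75, 78, 82], [74, 77, 81], [72, 75, 80], [70, 75, 79], [101, 134, 159], [122, 167, 200], [121, 167, 200], [123, 168, 201], [124, 170, 205], [125, 171, 204], [124, 169, 203]]
```

View pics/cov2c.png

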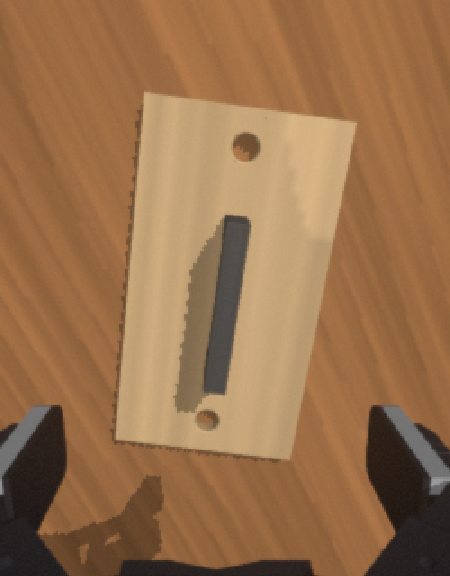

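The crop shows the bar clearly, grey and unsaturated, with holes at about (337,102) and (315,253) in full-frame pixels. I'll segment by saturation.

```bash
cat >> h.py <<'E'
def barpx(im,c,Xg,lo=100,hi=6000,mx=105):
    u=proj(c,Xg); i=im.astype(int); m=((i.max(2)<mx)&(i.max(2)-i.min(2)<22)).astype(np.uint8)
    m=cv2.morphologyEx(m,cv2.MORPH_OPEN,np.ones((3,3)))
    n,l,s,ce=cv2.connectedComponentsWithStats(m)
    k=min((i for i in range(1,n) if lo<s[i,4]<hi),key=lambda i:np.linalg.norm(ce[i]-u))
    cn=cv2.findContours((l==k).astype(np.uint8),0,2)[0][0]
    return cv2.minAreaRect(cn),s[k]
E
python3 - <<'E'
from h import *
i0,c0=load("cov1");i1,c1=load("cov2")
g=onz(c0,(322,172),.045)
R=[]
for i,c in((i0,c0),(i1,c1)):
    r,s=barpx(i,c,g); R.append(r); X=np.array([onz(c,p,.045) for p in cv2.boxPoints(r)])
    e=[X[j]-X[(j+1)%4] for j in(0,1)]; L=max(e,key=np.linalg.norm)
    print(np.round(r,1) if 0 else r,np.round(X.mean(0),4),[round(np.linalg.norm(v),4) for v in e],"yaw",np.degrees(np.arctan2(L[1],L[0])))
print(tri((c0,R[0][0]),(c1,R[1][0])))
for a,b in(((330.5,104),(336.7,101.7)),((314,226),(315,253.3))): print(tri((c0,a),(c1,b)),onz(c1,b,.009))
E
```

```text
((321.7591857910156, 172.35768127441406), (9.310986518859863, 74.92863464355469), 7.386042594909668) [0.4358 0.3312 0.045 ] [np.float64(0.0895), np.float64(0.0105)] yaw -123.27089352683167
((324.98828125, 188.98448181152344), (13.234075546264648, 98.1412582397461), 7.907163143157959) [0.4359 0.3314 0.045 ] [np.float64(0.091), np.float64(0.0113)] yaw -123.39655155644382
(array([0.4358011 , 0.33035577, 0.03272788]), np.float64(9.234263981796959e-05))
(array([0.47989733, 0.39700177, 0.01064622]), np.float64(0.0006276994111642088)) [0.47983411 0.39640676 0.009     ]
(array([0.39128794, 0.2618891 , 0.00644247]), np.float64(0.0003118279188913462)) [0.39220581 0.26296108 0.009     ]
```

```bash
python3 -m jog '[1,0,0,0,1, 1,0,0,0,0.54, 1,0,0,0,0]'|tail -6; python3 -c "
from h import *
st(); go([.4358,.331,.023],np.radians(56.6))"
```

```text
time_s: 4.25
ee_pos: [0.4306, 0.3292, 0.1523]
eef_rot: [3.141, -0.001, 0.986]
ft_force: [0.3, -0.6, -0.3]
opening: 0.0853
gripper_force: 0.0
{'time_s': 4.25, 'ee_pos': [0.4306, 0.3292, 0.1523], 'eef_rot': [3.1414, -0.0014, 0.9863], 'ft_force': [0.2759, -0.5827, -0.2794], 'opening': 0.0853, 'gripper_force': 0.0} j7 -1.0
shift units at present yaw [0.21 0.17 6.47] turn units (tool z) -0.02 or 35.98
```

```bash
python3 -m jog '[1,0.21,0.17,1,0, 1,0,0,1,0, 1,0,0,1,0, 1,0,0,1,0, 1,0,0,1,0]'|tail -6;python3 -m jog '[1,0,0,1,0, 1,0,0,0.47,0, 1,0,0,0,0, -1,0,0,0,0, -1,0,0,0,0]' 25 |tail -6; python3 -m jog '[-1,0,0,0,0, -1,0,0,0,0, -1,0,0,0,0, -1,0,0,0,0]'; python3 -c "
from h import *
st()"
```

```text
time_s: 4.75
ee_pos: [0.4358, 0.3309, 0.0513]
eef_rot: [-3.142, -0.001, 0.989]
ft_force: [-0.9, 0.7, -0.1]
opening: 0.0856
gripper_force: 0.0
time_s: 5.25
ee_pos: [0.4361, 0.3304, 0.0229]
eef_rot: [3.141, -0.002, 0.986]
ft_force: [0.6, 0.3, -1.2]
opening: 0.059
gripper_force: 0.0
time_s: 5.65
ee_pos: [0.4356, 0.3301, 0.0223]
eef_rot: [-3.142, -0.001, 0.986]
ft_force: [-2.2, 0.8, 4.9]
opening: 0.0115
gripper_force: 26.5
{'time_s': 5.65, 'ee_pos': [0.4356, 0.3301, 0.0223], 'eef_rot': [-3.1415, -0.0005, 0.9863], 'ft_force': [-2.2209, 0.7657, 4.8507], 'opening': 0.0115, 'gripper_force': 26.5434} j7 -0.88
```

```bash
python3 -m jog '[-1,0,0,-0.4,0, -1,0,0,-0.8,0, -1,0,0,-1,0, -1,0,0,-1,0, -1,0,0,-1,0]'|tail -2; python3 -m jog '[-1,0,0,-1,-1, -1,0,0,-1,-1, -1,0,0,-1,-1, -1,0,0,-1,-1, -1,0,0,-1,-1]'|tail -2
python3 -m jog '[-1,-0.5,0.1,0,0, -1,-1,0.17,0,0, -1,-1,0.17,0,0, -1,-1,0.17,0,0, -1,-1,0.17,0,0]'|tail -2;python3 -m jog '[-1,-1,0.17,0,0, -1,-1,0.17,0,0, -1,-1,0.17,0,0, -1,-1,0.17,0,0, -1,-1,0.17,0,0]'|tail -2;python3 -m jog '[-1,-1,0.17,0,0, -1,-1,0.17,0,0, -1,-1,0.17,0,0, -1,-1,0.17,0,0, -1,-0.5,0.1,0,0]'|tail -2;python3 -m jog '[-1,0,0,0,0, -1,0,0,0,0]'|tail -2
python3 -c "
from h import *
st(); grab('wrist','boxA.png'); grab('top','topA.png')"
python3 -m jog '[-1,-1,0.17,0,0, -1,-1,0.17,0,0, -1,-1,0.17,0,0, -1,-1,0.17,0,0, -1,0,0,0,0]'|tail -2;python3 -m jog '[-1,0,0,0,0, -1,0,0,0,0]'|tail -2
python3 -c "
from h import *
st(); a,_=grab('wrist','boxB.png');b=cv2.imread('pics/boxA.png'); cv2.imwrite('pics/boxAB.png',cv2.vconcat([b[0:290],a[0:290]]))"
```

```text
opening: 0.0114
gripper_force: 25.5
opening: 0.0113
gripper_force: 25.5
opening: 0.0117
gripper_force: 25.5
opening: 0.0112
gripper_force: 25.5
opening: 0.0116
gripper_force: 25.5
opening: 0.0114
gripper_force: 25.5
{'time_s': 8.35, 'ee_pos': [0.4414, 0.046, 0.2056], 'eef_rot': [-3.1409, -0.0001, 1.4214], 'ft_force': [-0.5992, 0.3338, -3.0932], 'opening': 0.0114, 'gripper_force': 25.4904} j7 -0.16
opening: 0.0116
gripper_force: 25.5
opening: 0.0113
gripper_force: 25.5
{'time_s': 9.15, 'ee_pos': [0.4435, -0.034, 0.2058], 'eef_rot': [-3.1413, -0.0003, 1.424], 'ft_force': [0.4588, 0.2505, -2.5478], 'opening': 0.0113, 'gripper_force': 25.5059} j7 0.04
```

View pics/boxAB.png

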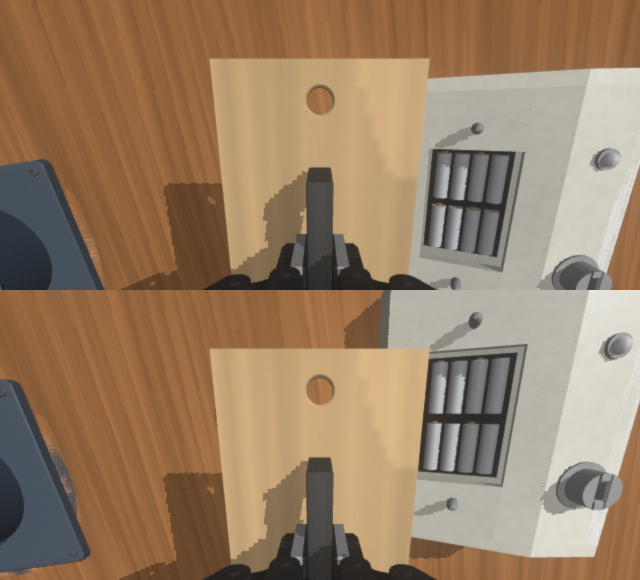

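Both views show the pins as grey blobs: A at (477,128) and (456,283), B at (475,30) and (452,214). The lamp is at A (607,159) and B (619,55), and the knob top in B is near (602,199). I'll zoom in on those for exact pixels.

```bash
python3 - <<'E'
import cv2
A=cv2.imread("pics/boxA.png");B=cv2.imread("pics/boxB.png")
L=[(A,477,128),(A,456,283),(A,600,90),(B,475,30),(B,452,214),(B,602,200)]
T=[]
for i,u,v in L:
    t=i[v-16:v+17 ,u-16:u+17] if i is B and u!=602 or u in(477,456) else i[v-32:v+34:1,u-32:u+34]
    t=cv2.resize(t,(264,264),interpolation=cv2.INTER_NEAREST); T.append(t)
cv2.imwrite("pics/pins.png",cv2.vconcat([cv2.hconcat(T[:3]),cv2.hconcat(T[3:])]))
E
```

```text
(no output)
```

View pics/pins.png

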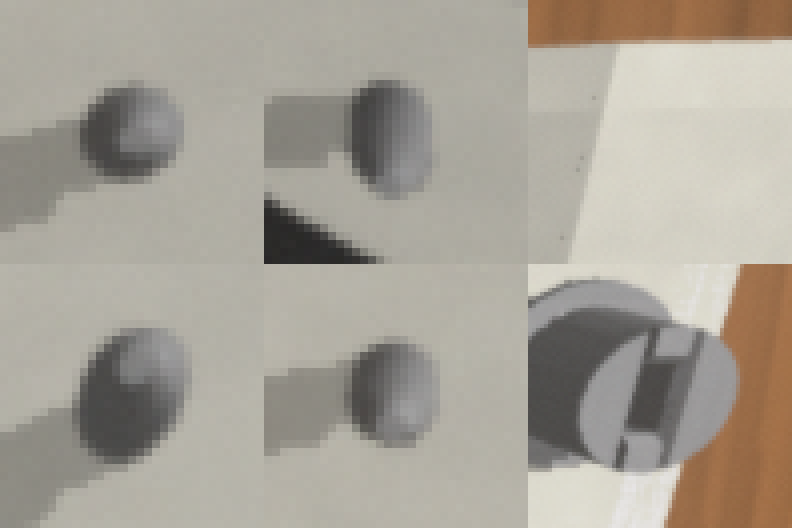

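```bash
python3 - <<'E'
from h import *
_,a=load("boxA");_,b=load("boxB")
p1,e1=tri((a,(476.9,128)),(b,(475.3,29.9)));p2,e2=tri((a,(455.3,283.9)),(b,(451.7,213.8)))
print("pins",p1,e1,p2,e2,np.linalg.norm(p1-p2)); d=p1-p2; yaw=np.arctan2(-d[0],d[1]); print("yaw",np.degrees(yaw))
X=np.array([np.cos(yaw),np.sin(yaw),0]);n=np.array([-np.sin(np.radians(25))*X[0],-np.sin(np.radians(25))*X[1],np.cos(np.radians(25))])
m=(p1+p2)/2; h=8.0e-3; F=m-h*n; print("mid",m,"face origin if 8mm up",F)
# alternative: intersect pixels at known height z of point 7.5mm up
zz=.0803+.0075*np.cos(np.radians(25))
for c,u,v in((a,(476.9,128),(455.3,283.9)),(b,(475.3,29.9),(451.7,213.8))):
    q1,q2=onz(c,u,zz),onz(c,v,zz); print("z-plane",q1,q2,np.linalg.norm(q1-q2),"F",(q1+q2)/2-.0075*n,np.degrees(np.arctan2(-(q1-q2)[0],(q1-q2)[1])))
cA=onz(a,(590,68.5),.1106);cB=onz(b,(530,266),.1106);print("deck corners",cA,cB,np.linalg.norm(cA-cB),"box origin",(cA+cB)/2-.035*X,"from F",F+.03*X)
k=onz(b,(602.2,201),.1306);l1=tri((a,(607,159)),(b,(619,55)))[0]
Y=np.array([-X[1],X[0],0]);print("knob",k,"-> box origin",k-.065*X+.055*Y,"lamp",l1,"->",l1-.065*X-.055*Y)
# held cover: hole centre in view
for c,p in((a,(320,100)),(b,(320,99.5))):
    e=robot.observe(); print("hole at z .176:",onz(c,p,.2056-.0147))
E
```

```text
pins [0.59178169 0.084284   0.08474851] 6.910371726450986e-05 [ 0.56960767 -0.07413226  0.08592109] 1.16802974310521e-05 0.1599649044844149
yaw -7.96810065923917
mid [0.58069468 0.00507587 0.0853348 ] face origin if 8mm up [0.58404299 0.0046072  0.07808434]
z-plane [0.59047305 0.08458617 0.08709731] [ 0.56907519 -0.07326688  0.08709731] 0.1592967465136309 F [0.58291315 0.00522026 0.0803    ] -7.71970585539424
z-plane [0.59064472 0.08387644 0.08709731] [ 0.5691092  -0.07363131  0.08709731] 0.1589731762107141 F [0.583016   0.00468318 0.0803    ] -7.7855908922556285
deck corners [0.66352513 0.11958524 0.1106    ] [ 0.63062224 -0.12662054  0.1106    ] 0.24839462074788649 box origin [0.6124116  0.00133411 0.1106    ] from F [6.13753349e-01 4.48544533e-04 7.80843396e-02]
knob [ 0.66938136 -0.06164147  0.1306    ] -> box origin [0.6126331  0.00183794 0.1306    ] lamp [0.68372606 0.04658347 0.11295455] -> [0.61172942 0.00112488 0.11295455]
hole at z .176: [0.45496348 0.12442455 0.1909    ]
hole at z .176: [0.45688504 0.04473623 0.1909    ]
```

```bash
python3 - <<'E'
from h import *
im,c=load("boxB"); s=robot.observe(); Rt=Ro.from_euler("xyz",s["eef_rot"]); zt=s["ee_pos"][2]-.0133
T=lambda p,z:Rt.inv().apply(onz(c,p,z)-s["ee_pos"])
hsv=cv2.cvtColor(im,cv2.COLOR_BGR2HSV)
g=im[:,:,2].astype(int)
for v in(70,90,110,130,150):
    row=im[v].astype(int); d=np.abs(np.diff(row,axis=0)).sum(1)
    l=200+np.argmax(d[200:240]); r=395+np.argmax(d[395:440]); a,b=T((l+.5,v),zt),T((r+.5,v),zt); print(v,l,r,np.round(a*1e3,1),np.round(b*1e3,1),"mid y",round((a+b)[1]*500,2),"w",round((b-a)[1]*1e3,1))
# hole
sub=im[75:125,295:345].astype(int); m=((sub.max(2)<170)).astype(np.uint8); n,l,st_,ce=cv2.connectedComponentsWithStats(m); k=1+np.argmax(st_[1:,4]); print("hole",ce[k]+[295,75],st_[k],np.round(T(ce[k]+[295,75],zt)*1e3,1))
r,q=barpx(im,c,np.array(s["ee_pos"])+[0,0,.02],hi=3000); print(r,q)
print("bar far end top", [np.round(T(p,s["ee_pos"][2]+.0227)*1e3,1) for p in((309,168),(331,168))])
st()
E
```

```text
70 210 428 [ 93.9 -53.5  13.3] [93.9 56.4 13.3] mid y 1.45 w 109.8
90 212 426 [ 84.5 -53.5  13.3] [84.4 56.4 13.3] mid y 1.45 w 109.8
110 214 424 [ 74.6 -53.5  13.3] [74.6 56.4 13.3] mid y 1.44 w 109.8
130 216 422 [ 64.5 -53.5  13.3] [64.4 56.4 13.3] mid y 1.44 w 109.8
150 218 439 [ 53.9 -53.5  13.3] [53.8 66.7 13.3] mid y 6.6 w 120.1
hole [318.49032258  98.15053763] [ 11   9  29  31 465] [80.5  0.9 13.3]
((384.07244873046875, 27.97964096069336), (7.562859535217285, 56.36470413208008), 2.726310968399048) [380   0  10  57 420]
bar far end top [array([ 50.7,  -3. , -22.7]), array([ 50.7,   6.4, -22.7])]
{'time_s': 9.2, 'ee_pos': [0.4435, -0.0341, 0.2058], 'eef_rot': [-3.1413, -0.0003, 1.4242], 'ft_force': [-0.0451, 1.0695, -2.3657], 'opening': 0.0115, 'gripper_force': 25.5061} j7 0.04
```

```bash
python3 -m jog '[-1,0,0,0,-0.12, -1,0,0,0,0]'|tail -1; python3 -c "
from h import *
go([.5761,.0054,.146],np.radians(82.2))"
```

```text
gripper_force: 25.5
shift units at present yaw [2.89 6.3  2.99] turn units (tool z) -0.0 or 36.0
```

```bash
python3 -m jog '[-1,0.2,0.5,0,0, -1,0.4,1,0,0, -1,0.4,1,0,0, -1,0.4,1,0,0, -1,0.4,1,0.5,0]'|tail -1;python3 -m jog '[-1,0.4,0.9,0.9,0, -1,0.4,0.6,0.9,0, -1,0.29,0.3,0.5,0, -1,0,0,0.19,0, -1,0,0,0,0]'|tail -1;python3 -m jog '[-1,0,0,0,0, -1,0,0,0,0]'|tail -1; python3 -c "
from h import *
st();go([.5761,.0054,.126],np.radians(82.2)); grab('wrist','pre.png');grab('scene','preS.png')
st()"
```

```text
gripper_force: 25.5
gripper_force: 25.5
gripper_force: 25.5
{'time_s': 10.6, 'ee_pos': [0.5762, 0.0043, 0.1471], 'eef_rot': [3.1404, -0.0003, 1.4323], 'ft_force': [0.0695, 1.0089, -1.5343], 'opening': 0.0114, 'gripper_force': 25.4758} j7 0.05
shift units at present yaw [ 0.05 -0.01  1.05] turn units (tool z) -0.03 or 35.97
{'time_s': 10.7, 'ee_pos': [0.5762, 0.0044, 0.1469], 'eef_rot': [3.1405, -0.0003, 1.4325], 'ft_force': [-0.8559, 0.418, -1.7212], 'opening': 0.011, 'gripper_force': 25.4755} j7 0.05
```

```bash
python3 -m jog '[-1,0.05,0,0.3,0, -1,0,0,0.3,0, -1,0,0,0.2,0, -1,0,0,0,0]'|sed -n 2,4p;for i in 1; do python3 -m jog '[-1,0,0,0.1,0, -1,0,0,0,0]'|sed -n 2,4p; python3 -m jog '[-1,0,0,0.1,0, -1,0,0,0,0]'|sed -n 2,4p;python3 -m jog '[-1,0,0,0.1,0, -1,0,0,0,0]'|sed -n 2,4p; done
```

```text
ee_pos: [0.5758, 0.0057, 0.1292]
eef_rot: [-3.14, 0.0, 1.433]
ft_force: [0.1, 0.7, -1.6]
ee_pos: [0.5763, 0.0056, 0.1279]
eef_rot: [-3.141, 0.0, 1.433]
ft_force: [0.6, -0.3, -2.8]
ee_pos: [0.5763, 0.0057, 0.126]
eef_rot: [-3.141, 0.0, 1.433]
ft_force: [0.1, -0.8, -1.3]
ee_pos: [0.5758, 0.0057, 0.1244]
eef_rot: [-3.141, -0.0, 1.433]
ft_force: [-4.8, 0.8, 7.0]
```

Contact came at z ≈ 0.125, as predicted. Now I'll tilt the cover in the grip along the arc.

```bash
python3 -m jog '[-1,0,-0.12,0.15,0, -1,0,-0.12,0.2,0, -1,0,0,0,0]' 20|sed -n '2p;4,6p'; python3 -m jog '[-1,0,-0.09,0.2,0, -1,0,-0.09,0.2,0, -1,0,0,0,0]'|sed -n '2p;4,6p'; python3 -c "
from h import *
st(); a,_=grab('wrist','tilt.png');b,_=grab('scene','tiltS.png'); cv2.imwrite('pics/tiltc.png',cv2.hconcat([a[40:360,200:600],cv2.resize(b[140:300,240:440],(400,320))]))"
```

```text
ee_pos: [0.5724, 0.0062, 0.1183]
ft_force: [-5.0, 0.7, 13.8]
opening: 0.0116
gripper_force: 50.6
ee_pos: [0.5693, 0.0066, 0.1107]
ft_force: [-4.8, 0.2, 18.6]
opening: 0.0118
gripper_force: 78.3
{'time_s': 12.3, 'ee_pos': [0.5693, 0.0066, 0.1107], 'eef_rot': [3.1379, -0.0009, 1.4326], 'ft_force': [-4.7604, 0.2306, 18.5555], 'opening': 0.0118, 'gripper_force': 78.2732} j7 0.07
```

View pics/tiltc.png

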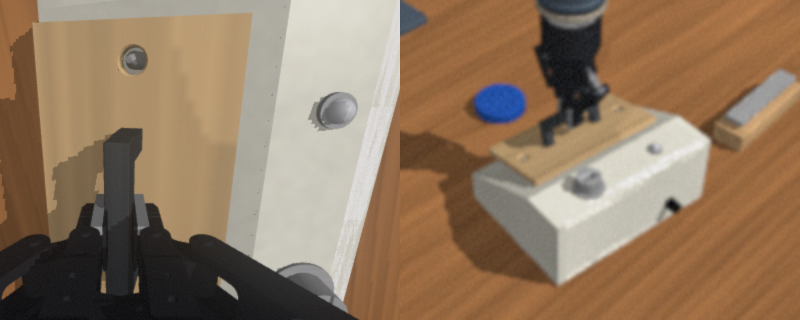

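The pin is visible in the hole, (133,60) in the crop, and the cover is tilting as planned. I'll continue the arc.

```bash
python3 -m jog '[-1,0,-0.05,0.15,0, -1,0,-0.04,0.15,0, -1,0,0,0,0]' 20|sed -n '2p;4,6p'; python3 -m jog '[-1,0,-0.04,0.1,0, -1,0,-0.04,0.1,0, -1,0,0,0,0]'|sed -n '2p;4,6p'; python3 -c "
from h import *
st(); a,_=grab('wrist','tilt2.png')"
```

```text
ee_pos: [0.5674, 0.0069, 0.1049]
ft_force: [-5.6, 0.7, 18.0]
opening: 0.0113
gripper_force: 97.5
ee_pos: [0.5667, 0.007, 0.1016]
ft_force: [-7.4, 0.9, 25.3]
opening: 0.0118
gripper_force: 107.8
{'time_s': 13.0, 'ee_pos': [0.5667, 0.007, 0.1016], 'eef_rot': [3.1361, -0.0013, 1.4325], 'ft_force': [-7.4047, 0.8501, 25.2781], 'opening': 0.0118, 'gripper_force': 107.83} j7 0.08
```

```bash
python3 -m jog '[-0.68,0,0,0,0, -0.66,0,0,0,0, -0.62,0,0,0,0]' |sed -n '2p;4,6p'; python3 -m jog '[-0.6,0,-0.03,0.06,0, -0.6,0,-0.02,0.06,0, -0.6,0,0,0,0]'|sed -n '2p;4,6p'; python3 -c "
from h import *
st(); a,_=grab('wrist','tilt3.png');b,_=grab('scene','tilt3S.png'); cv2.imwrite('pics/tilt3c.png',cv2.hconcat([a[40:360,200:600],cv2.resize(b[140:300,240:440],(400,320))]))"
```

```text
ee_pos: [0.5646, 0.0073, 0.0991]
ft_force: [0.3, 0.1, -2.2]
opening: 0.0161
gripper_force: 1.7
ee_pos: [0.5638, 0.0074, 0.0965]
ft_force: [1.8, -0.1, -0.7]
opening: 0.017
gripper_force: 0.8
{'time_s': 13.65, 'ee_pos': [0.5638, 0.0074, 0.0965], 'eef_rot': [3.1414, 0.0002, 1.4329], 'ft_force': [1.7676, -0.1284, -0.7349], 'opening': 0.017, 'gripper_force': 0.7802} j7 0.08
```

View pics/tilt3c.png

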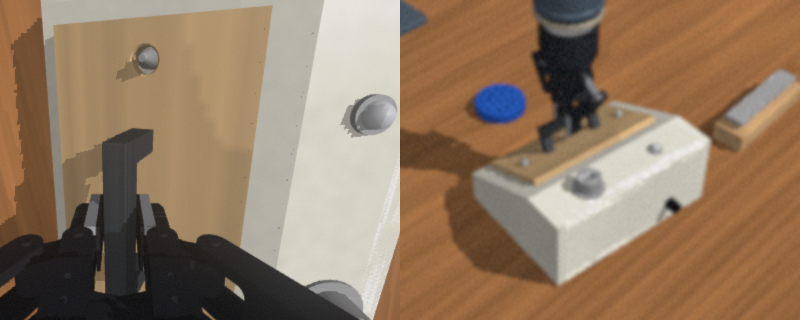

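The cover now lies flush, with both pins standing through their holes. I'll open the fingers and lift off.

```bash
python3 -m jog '[-0.5,0,-0.02,-0.1,0, -0.4,0,0,-0.1,0, -0.3,0,0,-0.1,0, -0.3,0,0,0,0]' |sed -n '2p;4,6p'; python3 -m jog '[-0.3,0,0,-0.5,0, -0.3,0,0,-1,0, -0.3,0,0,-1,0, -0.3,0,0,-1,0, -0.3,0,0,-1,0]'|sed -n '2p;4,6p'; python3 -m jog '[1,0,0,-1,0, 1,0,0,0,0, 1,0,0,0,0]'|sed -n '2p;4,6p'; python3 - <<'E'
from h import *
st(); im,c=grab('wrist','seat.png'); a,_=grab('top','seatT.png')
cv2.imwrite('pics/seatc.png',im)
F=np.array([.5828,.005,.0803]);yaw=np.radians(-7.8)
R=Ro.from_euler("zy",[yaw,-np.radians(25)]).as_matrix() if 0 else Ro.from_euler("z",yaw).as_matrix()@Ro.from_euler("y",-np.radians(25)).as_matrix()
for n,p in(("hole+",(0,.08,.009)),("tip+",(0,.08,.018)),("hole-",(0,-.08,.009)),("c1",(.055,.1,.009)),("c2",(-.055,.1,.009)),("c3",(.055,-.1,.009)),("bar",(0,0,.045))): print(n,np.round(proj(c,F+R@p),1))
E
```

```text
ee_pos: [0.5633, 0.0074, 0.1031]
ft_force: [0.1, 0.1, 0.2]
opening: 0.0299
gripper_force: 0.0
ee_pos: [0.5631, 0.0074, 0.1942]
ft_force: [0.4, -0.7, -0.5]
opening: 0.0298
gripper_force: 0.0
ee_pos: [0.5633, 0.0075, 0.2132]
ft_force: [-0.1, 0.3, -1.4]
opening: 0.072
gripper_force: 0.0
{'time_s': 14.95, 'ee_pos': [0.5633, 0.0075, 0.2132], 'eef_rot': [3.1407, -0.0004, 1.433], 'ft_force': [-0.0648, 0.2553, -1.4346], 'opening': 0.072, 'gripper_force': 0.0} j7 0.0
hole+ [335.4 104.9]
tip+ [331.5 104.7]
hole- [333.3 264.6]
c1 [400.   77.5]
c2 [282.   83.6]
c3 [384.2 294.4]
bar [318.5 201.3]
```

View pics/seatc.png

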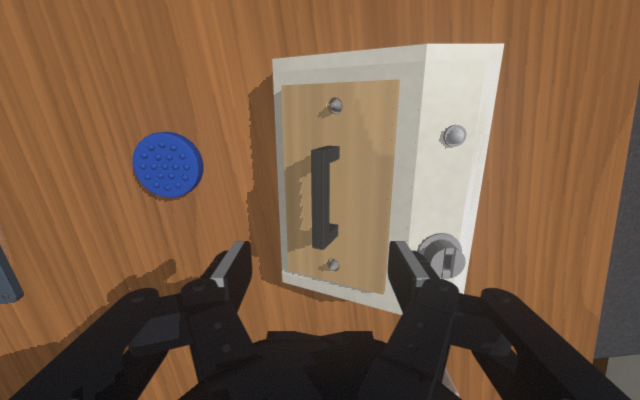

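The seated cover's corners are at (400,80), (281,85) and (384,293), within about 2 px of what the measured face predicts, so it is flush. Now to the key.

```bash
python3 -m jog '[1,-0.6,-0.15,0,0, 1,-1,-0.26,0,0, 1,-1,-0.26,0,0, 1,-1,-0.26,0,0, 1,-1,-0.26,0,0]'|sed -n 2p;python3 -m jog '[1,-1,-0.26,0,0, 1,-1,-0.26,0,0, 1,-1,-0.26,0,0, 1,-1,-0.26,0,0, 1,-1,-0.26,0,0]'|sed -n 2p;python3 -m jog '[1,-1,-0.26,0,0, 1,-1,-0.26,0,0, 1,-1,-0.26,0,0, 1,-1,-0.26,0,0, 1,-1,-0.26,0,0]'|sed -n 2p;python3 -m jog '[1,-1,-0.26,0,0, 1,-1,-0.26,0,0, 1,-1,-0.26,0,1, 1,-0.6,-0.2,0,0.6, 1,0,0,0,0]'|sed -n 2p;python3 -m jog '[1,0,0,0,0]'|sed -n 2p;
cat >> h.py <<'E'
def keytop(im,c,Xg,mx=60,rad=70):
    u=proj(c,Xg); m=(im.max(2)<mx).astype(np.uint8); n,l,s,ce=cv2.connectedComponentsWithStats(m)
    L=sorted((i for i in range(1,n) if 60<s[i,4]<8000),key=lambda i:np.linalg.norm(ce[i]-u))[:3]
    out=[]
    for k in L:
        cn=cv2.findContours((l==k).astype(np.uint8),0,2)[0][0]; r=cv2.minAreaRect(cn)
        X=np.array([onz(c,p,.074) for p in cv2.boxPoints(r)]); e=[X[0]-X[1],X[1]-X[2]]; w=max(e,key=np.linalg.norm)
        out.append(r); print(np.round(r[0],1),np.round(r[1],1),s[k,4],"X@.074",np.round(X.mean(0),4),[round(np.linalg.norm(v)*1e3,1) for v in e],"yaw",round(np.degrees(np.arctan2(w[1],w[0]))%180,1),"col",im[int(ce[k][1]),int(ce[k][0])])
    return out
E
python3 - <<'E'
from h import *
st(); im,c=grab('wrist','key1.png'); keytop(im,c,[.415,-.352,.07])
u=proj(c,[.415,-.352,.07]).astype(int); print(u); print(im[u[1]-30:u[1]+31:5,u[0]-30:u[0]+31:5].max(2))
E
```

```text
ee_pos: [0.5258, -0.0821, 0.2121]
ee_pos: [0.4861, -0.1774, 0.2122]
ee_pos: [0.4465, -0.2726, 0.2122]
ee_pos: [0.4158, -0.3411, 0.2124]
ee_pos: [0.4176, -0.3389, 0.2124]
{'time_s': 17.15, 'ee_pos': [0.4176, -0.3389, 0.2124], 'eef_rot': [-3.1409, -0.0005, 1.2946], 'ft_force': [0.0825, -0.2507, -0.5001], 'opening': 0.0855, 'gripper_force': 0.0} j7 0.59
[320.1 200. ] [ 8.  34.2] 240 X@.074 [ 0.4158 -0.3518  0.074 ] [np.float64(36.9), np.float64(8.1)] yaw 67.9 col [37 45 58]
[439.7 263.3] [21.   4.2] 72 X@.074 [ 0.5231 -0.4579  0.074 ] [np.float64(4.6), np.float64(26.3)] yaw 115.1 col [38 41 51]
[319 199]
[[162 116 204 206 214 209 216 172 172 165 156 163 183]
 [112 118 202 211 212 209 217 212 221 218 222 205 189]
 [114 115 199 212 214 206 213 212 221 220 220 208 175]
 [114 112 195 214 215 188  55  57 216 220 218 210 170]
 [118 121 192 210 208 111  56  57 214 219 213 206 167]
 [116 130 189 201 149 116  57  58 191 218 208 204 166]
 [110 148 171 145 147 118  57  58 209 218 206 200 169]
 [107 178 134 143 145 143  59  81 212 216 206 197 169]
 [109 193 135 144 144 137  56 107 213 218 207 184 169]
 [109 197 135 143 140 132  58 148 214 217 208 171 170]
 [114 108 111 110 116 110  92 144 180 205 203 175 173]
 [116 109 114 110 116 109 109 110 158 157 156 170 170]
 [116 158 158 154 160 159 154 159 158 158 153 168 170]]
```

```bash
python3 -m jog '[1,0,0,1,0.6, 1,0,0,1,0.6, 1,0,0,1,0, 1,0,0,0,0, 1,0,0,0,0]'|sed -n 2p
python3 - <<'E'
from h import *
st(); i0,c0=load("key1"); g=[.4158,-.3518,.074]; a=keytop(i0,c0,g,85)
im,c=grab('wrist','key2.png'); b=keytop(im,c,g,85)
print(tri((c0,a[0][0]),(c,b[0][0])))
# block top corners check
m=((im.max(2)>185)).astype(np.uint8); n,l,s,ce=cv2.connectedComponentsWithStats(m); u=proj(c,g)
for i in sorted(range(1,n),key=lambda i:-s[i,4])[:4]: print(s[i],ce[i])
E
```

```text
ee_pos: [0.4181, -0.3388, 0.1529]
{'time_s': 17.7, 'ee_pos': [0.4181, -0.3388, 0.1529], 'eef_rot': [-3.1411, -0.0003, 1.1904], 'ft_force': [-0.1285, -0.6639, -0.2152], 'opening': 0.0854, 'gripper_force': 0.0} j7 0.56
[320.2 200.1] [ 9.3 36.2] 313 X@.074 [ 0.4159 -0.352   0.074 ] [np.float64(39.1), np.float64(9.5)] yaw 69.0 col [37 45 58]
[ 3.5 51. ] [ 7. 22.] 118 X@.074 [ 0.1812 -0.1403  0.074 ] [np.float64(18.7), np.float64(6.2)] yaw 56.5 col [61 58 61]
[322. 220.] [10. 46.] 496 X@.074 [ 0.4166 -0.3513  0.074 ] [np.float64(40.8), np.float64(8.1)] yaw 68.1 col [36 44 57]
(array([ 0.41495937, -0.35558637,  0.06079599]), np.float64(6.137223839157751e-05))
[ 291  181   65   59 2352] [326.36479592 203.80739796]
[ 609   49   31   84 1676] [628.15930788  89.90930788]
[383 206   2   5   5] [383.6 208. ]
[375 184   2   4   4] [375.5 185.5]
```

```bash
python3 - <<'E'
from h import *
g=[.4158,-.3518,.074]; E=[]
for f in("key1","key2"):
    im,c=load(f); r=keytop(im,c,g,85)[0]; p=cv2.boxPoints(r); p=p[np.argsort(p[:,1])]
    up,lo=p[:2].mean(0)-[0,.5],p[2:].mean(0)+[0,.5]; E.append((c,up,lo))
    a,b=onz(c,lo,.074),onz(c,up,.040); d=b-a; d[2]=0; L=np.linalg.norm(d); print(f,lo,up,a,b,"len",L,"yaw",np.degrees(np.arctan2(d[1],d[0])),"centre",a+d/L*.017)
print("lo tri",tri((E[0][0],E[0][2]),(E[1][0],E[1][2])),"up tri",tri((E[0][0],E[0][1]),(E[1][0],E[1][1])))
s=robot.observe();C=np.array([.4164,-.3545]);ps=s["eef_rot"][2]
E
```

```text
[320.2 200.1] [ 9.3 36.2] 313 X@.074 [ 0.4159 -0.352   0.074 ] [np.float64(39.1), np.float64(9.5)] yaw 69.0 col [37 45 58]
[ 3.5 51. ] [ 7. 22.] 118 X@.074 [ 0.1812 -0.1403  0.074 ] [np.float64(18.7), np.float64(6.2)] yaw 56.5 col [61 58 61]
key1 [318.57788086 218.64343262] [321.85656738 181.57788086] [ 0.40878378 -0.37081977  0.074     ] [ 0.4209866  -0.34100101  0.04      ] len 0.032219055192625856 yaw 67.74400112767741 centre [ 0.41522245 -0.35508626  0.074     ]
[322. 220.] [10. 46.] 496 X@.074 [ 0.4166 -0.3513  0.074 ] [np.float64(40.8), np.float64(8.1)] yaw 68.1 col [36 44 57]
key2 [321.99996948 243.5       ] [321.99996948 196.5       ] [ 0.40889275 -0.37075592  0.074     ] [ 0.42086441 -0.34129527  0.04      ] len 0.03180017074261471 yaw 67.88509452393816 centre [ 0.41529266 -0.3550066   0.074     ]
lo tri (array([ 0.40868528, -0.37123515,  0.07289901]), np.float64(2.5290234963307606e-05)) up tri (array([ 0.4212939 , -0.33997492,  0.04466129]), np.float64(5.7168789029332504e-05))
```

```bash
python3 -c "
from h import *
go([.4142,-.3540,.045],np.radians(67.9))"
```

```text
shift units at present yaw [-0.76  0.08  5.42] turn units (tool z) 0.06 or -35.94
```

```bash
python3 -m jog '[1,-0.76,0.08,0.4,0.06, 1,0,0,1,0, 1,0,0,1,0, 1,0,0,1,0, 1,0,0,1,0]'|sed -n 2p;python3 -m jog '[1,0,0,0.8,0, 1,0,0,0.22,0, 1,0,0,0,0, 1,0,0,0,0]'|sed -n 2p; python3 -c "
from h import *
go([.4142,-.3540,.045],np.radians(67.9))"
```

```text
ee_pos: [0.4145, -0.3545, 0.0653]
ee_pos: [0.4141, -0.3546, 0.0454]
shift units at present yaw [ 0.03 -0.01  0.02] turn units (tool z) -0.02 or 35.98
```

```bash
python3 -m jog '[-1,0,0,0,0, -1,0,0,0,0, -1,0,0,0,0, -1,0,0,0,0, -1,0,0,0,0]' 40; python3 -m jog '[-1,0,0,0,0, -1,0,0,0,0]'|sed -n '2,6p'; python3 -m jog '[-1,0,0,-0.4,0, -1,0,0,-0.6,0, -1,0,0,-1,0, -1,0,0,-1,0, -1,0,0,-1,0]'|sed -n '2,6p'
```

```text
time_s: 19.15
ee_pos: [0.4136, -0.3541, 0.0444]
eef_rot: [3.142, 0.0, 1.183]
ft_force: [-1.9, 0.6, -1.0]
opening: 0.0126
gripper_force: 0.0
ee_pos: [0.4136, -0.3541, 0.0444]
eef_rot: [3.141, -0.0, 1.183]
ft_force: [-0.3, 1.1, 4.3]
opening: 0.0092
gripper_force: 41.5
ee_pos: [0.4134, -0.3542, 0.126]
eef_rot: [3.141, 0.0, 1.183]
ft_force: [1.0, -0.7, -0.1]
opening: 0.0094
gripper_force: 40.9
```

```bash
python3 -m jog '[-1,0,0,-1,-1, -1,0,0,-1,-1, -1,0,0,-1,-0.9, -1,0,0,-0.7,0, -1,0.5,0.4,0,0]' |sed -n 2,3p;python3 -m jog '[-1,0.96,0.79,0,0, -1,0.96,0.79,0,0, -1,0.96,0.79,0,0, -1,0.96,0.79,0,0, -1,0.96,0.79,0,0]' |sed -n 2p;python3 -m jog '[-1,0.96,0.79,0,0, -1,0.96,0.79,0,0, -1,0.96,0.79,0,0, -1,0.96,0.79,0,0, -1,0.96,0.79,0,0]' |sed -n 2p; python3 -m jog '[-1,0.96,0.79,0,0, -1,0.96,0.79,0,0, -1,0.96,0.79,0,0, -1,0,0,0,0, -1,0,0,0,0]' |sed -n 2,3p
python3 - <<'E'
from h import *
st(); im,c=grab('wrist','knob1.png'); u=proj(c,[.669,-.0616,.1306]); print(u)
x,y=u.astype(int); g=cv2.cvtColor(im,cv2.COLOR_BGR2GRAY)
for v in range(y-32,y+33,3): print(v,' '.join('%3d'%q for q in g[v,x-40:x+41:3]))
E
```

```text
ee_pos: [0.4223, -0.3472, 0.2011]
eef_rot: [3.138, 0.003, 1.433]
ee_pos: [0.5149, -0.2587, 0.1977]
ee_pos: [0.6058, -0.174, 0.1976]
ee_pos: [0.6597, -0.1239, 0.1973]
eef_rot: [-3.14, 0.0, 1.438]
{'time_s': 21.85, 'ee_pos': [0.6597, -0.1239, 0.1973], 'eef_rot': [-3.1399, 0.0001, 1.4378], 'ft_force': [-0.3029, 0.1968, -1.005], 'opening': 0.0094, 'gripper_force': 40.936} j7 0.23
[318.89353741 127.73271464]
95 187 209 225 225 226 226 225 225 227 226 227 226 226 226 226 225 225 226 226 225 224 225 227 228 238 231 232
98 187 208 223 225 227 226 225 225 226 226 227 226 227 227 224 225 225 225 225 225 225 225 230 231 239 232 234
101 190 203 223 226 227 227 225 225 226 226 225 198 171 169 170 170 172 190 222 226 226 226 231 231 238 232 234
104 189 201 224 225 227 226 225 226 219 196 169 167 167 167 166 167 168 168 166 187 225 227 230 231 238 234 230
107 188 194 226 226 226 225 226 220 173 171 172 172 170 171 171 173 157 171 172 172 179 226 230 233 237 236 230
110 189 196 227 227 226 225 226 165 169 171 168 165 158 173 171 171 122 166 165 172 172 183 231 232 238 236 231
113 190 194 227 227 225
[... 1068 characters left out ...]
 164 168 195 228 230 236 231
143 189 153 157 156 156 160 160 124 119 161 167 166 163 170 170 170 120 163 166 164 171 173 227 228 230 235 231
146 191 190 165 157 156 159 160 158 123 122 161 167 163 168 169 171 119 162 165 170 170 224 227 228 229 234 230
149 191 191 166 160 158 159 160 161 158 125 118 124 153 168 168 167 124 164 168 171 224 228 226 226 228 232 230
152 192 194 224 158 159 159 160 158 158 158 145 119 119 120 129 163 166 169 205 226 226 227 228 228 230 233 230
155 192 193 226 176 159 158 160 160 160 160 158 159 158 156 161 176 176 187 227 227 227 227 228 228 231 235 229
158 193 194 225 227 218 161 162 159 161 158 158 184 222 226 227 227 227 227 228 227 227 226 228 228 231 235 230
```

```bash
python3 - <<'E'
from h import *
im,c=load("knob1"); g=cv2.cvtColor(im,cv2.COLOR_BGR2GRAY)
for v in(122,127,132): print(v,[int(q) for q in g[v,294:352]])
for u in(318,321,324,308,335): print(u,[int(q) for q in g[96:160,u]])
E
```

```text
122 [162, 129, 125, 124, 122, 126, 153, 165, 168, 166, 166, 166, 167, 168, 167, 166, 166, 166, 165, 162, 163, 157, 120, 119, 121, 120, 122, 121, 121, 121, 119, 111, 113, 116, 131, 163, 167, 167, 168, 169, 169, 168, 168, 167, 168, 167, 168, 169, 169, 171, 171, 168, 177, 216, 232, 235, 237, 238]
127 [122, 118, 119, 119, 122, 145, 165, 167, 167, 166, 166, 165, 166, 168, 167, 167, 168, 166, 165, 165, 164, 158, 115, 119, 120, 121, 119, 119, 120, 120, 119, 114, 115, 118, 142, 163, 166, 167, 167, 169, 169, 167, 166, 167, 168, 166, 167, 164, 167, 168, 168, 167, 171, 198, 232, 235, 238, 238]
132 [138, 121, 119, 119, 123, 134, 162, 168, 167, 167, 165, 166, 167, 168, 168, 167, 167, 167, 166, 164, 165, 158, 112, 119, 121, 121, 121, 122, 120, 121, 118, 102, 112, 117, 141, 164, 167, 166, 167, 167, 166, 165, 166, 165, 166, 167, 166, 165, 168, 170, 168, 169, 178, 214, 228, 232, 231, 232]
318 [226, 226, 227, 220, 176, 168, 170, 167, 167, 171, 173, 172, 171, 172, 172, 172, 171, 173, 168, 152, 120, 115, 118, 123, 122, 123, 121, 119, 120, 121, 121, 120, 123, 118, 118, 120, 121, 122, 122, 119, 120, 116, 
[... 707 characters left out ...]
 167, 164, 166, 167, 164, 176, 223, 226, 227, 226]
308 [226, 226, 227, 226, 226, 225, 218, 177, 169, 170, 173, 172, 170, 171, 168, 168, 167, 168, 168, 167, 168, 167, 167, 168, 168, 168, 167, 169, 169, 167, 167, 167, 167, 166, 167, 167, 168, 168, 168, 167, 170, 167, 168, 168, 168, 167, 168, 167, 170, 167, 161, 135, 122, 118, 117, 124, 145, 156, 159, 158, 159, 159, 158, 162]
335 [225, 225, 225, 226, 225, 226, 225, 220, 187, 173, 173, 172, 172, 171, 172, 172, 170, 169, 168, 168, 168, 168, 169, 168, 168, 169, 168, 169, 168, 166, 167, 167, 166, 167, 165, 165, 165, 166, 165, 165, 164, 166, 165, 165, 165, 164, 164, 164, 165, 168, 170, 169, 168, 171, 192, 221, 226, 226, 226, 227, 227, 227, 227, 226]
```

```bash
python3 - <<'E'
from h import *
_,c=load("knob1");_,b=load("boxB"); _,s=load("seat")
k=onz(c,(321.5,127.3),.1300); print("k",k,"B slot",onz(b,(600.5,200.5),.130),"B ell",onz(b,(602.2,201),.1306),"tri",tri((c,(321.5,127.3)),(b,(600.5,200.5))))
ty=np.array([np.sin(1.4378),-np.cos(1.4378)]);t=k[:2]-.00145*ty; print("target",t)
print("from box: F-> knob", .5828+.095*.9907-.055*.1357, .005-.095*.1357-.055*.9907)
go([*t,.165],np.radians(82.2)); st()
E
```

```text
k [ 0.67088471 -0.06157656  0.13      ] B slot [ 0.66856913 -0.06128524  0.13      ] B ell [ 0.66938136 -0.06164147  0.1306    ] tri (array([ 0.67076152, -0.06196307,  0.12786444]), np.float64(0.00031169937340955363))
target [ 0.66944751 -0.06138429]
from box: F-> knob 0.6694530000000001 -0.062380000000000005
shift units at present yaw [3.23 0.08 1.63] turn units (tool z) 0.02 or -35.98
{'time_s': 21.9, 'ee_pos': [0.6593, -0.1252, 0.1977], 'eef_rot': [-3.1403, 0.0006, 1.4363], 'ft_force': [0.1323, -0.9469, -0.5116], 'opening': 0.0094, 'gripper_force': 40.9345} j7 0.24
```

```bash
python3 -m jog '[-1,0.6,0.06,0,0, -1,1,0,0,0, -1,1,0,0.3,0, -1,0.61,0,0.8,0, -1,0,0,0.6,0]' |sed -n 2p;python3 -m jog '[-1,0,0,0,0, -1,0,0,0,0]' |sed -n 2,4p; python3 -c "
from h import *
go([.669,-.0616,.156],np.radians(82.2))"
```

```text
ee_pos: [0.6697, -0.0581, 0.163]
ee_pos: [0.6693, -0.0631, 0.1642]
eef_rot: [-3.141, 0.001, 1.435]
ft_force: [0.7, -0.6, 0.2]
shift units at present yaw [ 0.07 -0.02  0.41] turn units (tool z) 0.01 or -35.99
```

```bash
python3 -m jog '[-1,0.07,-0.02,0.2,0, -1,0,0,0.2,0, -1,0,0,0,0]' |sed -n '2p;4p';python3 -m jog '[-1,0,0,0.15,0, -1,0,0,0,0]' |sed -n '2p;4p';python3 -m jog '[-1,0,0,0.15,0, -1,0,0,0,0]' |sed -n '2p;4p';python3 -m jog '[-1,0,0,0.15,0, -1,0,0,0,0]' |sed -n '2p;4p'
```

```text
ee_pos: [0.6691, -0.0608, 0.1559]
ft_force: [0.9, 0.7, -0.1]
ee_pos: [0.6693, -0.0606, 0.153]
ft_force: [0.3, 0.4, 0.2]
ee_pos: [0.6692, -0.0605, 0.1499]
ft_force: [-0.5, 0.4, -0.7]
ee_pos: [0.6692, -0.0605, 0.1469]
ft_force: [-1.1, -0.3, -0.1]
```

The blade is going in freely. I'll keep pushing until the collar seats.

```bash
python3 -m jog '[-1,0,0,0.15,0, -1,0,0,0,0]' |sed -n '2p;4p';python3 -m jog '[-1,0,0,0.1,0, -1,0,0,0,0]' |sed -n '2p;4p';python3 -m jog '[-1,0,0,0.1,0, -1,0,0,0,0]' |sed -n '2p;4p';python3 -m jog '[-1,0,0,0.05,0, -1,0,0,0,0]' |sed -n '2p;4p'
```

```text
ee_pos: [0.6692, -0.0605, 0.1438]
ft_force: [0.2, 0.4, -0.5]
ee_pos: [0.6693, -0.0606, 0.142]
ft_force: [0.1, 0.0, -1.1]
ee_pos: [0.6695, -0.0606, 0.1403]
ft_force: [-0.8, 0.1, -0.4]
ee_pos: [0.6695, -0.0606, 0.1401]
ft_force: [-2.3, 1.5, 6.9]
```

The collar seated at z = 0.140, as expected. Now turn clockwise.

```bash
python3 -m jog '[-1,0,0,0,0, -1,0,0,0,1, -1,0,0,0,1, -1,0,0,0,1, -1,0,0,0,1]' |sed -n '2,4p';python3 -m jog '[-1,0,0,0,1, -1,0,0,0,1, -1,0,0,0,1, -1,0,0,0,1, -1,0,0,0,1]' |sed -n '2,4p';python3 -m jog '[-1,0,0,0,1, -1,0,0,0,1, -1,0,0,0,1, -1,0,0,0,0]' |sed -n '2,4p'; python3 -c "
from h import *
st(); print(robot.observe()['ft_torque'])"
```

```text
ee_pos: [0.6698, -0.0605, 0.1401]
eef_rot: [3.141, -0.001, 1.084]
ft_force: [-1.2, 0.7, 3.8]
ee_pos: [0.6706, -0.0612, 0.1402]
eef_rot: [3.139, -0.002, 0.647]
ft_force: [2.7, -2.3, 2.1]
ee_pos: [0.6709, -0.0618, 0.1401]
eef_rot: [3.138, -0.002, 0.386]
ft_force: [3.5, -3.5, 2.4]
{'time_s': 25.7, 'ee_pos': [0.6709, -0.0618, 0.1401], 'eef_rot': [3.1382, -0.0023, 0.3861], 'ft_force': [3.5173, -3.5051, 2.3767], 'opening': 0.0091, 'gripper_force': 41.3362} j7 -0.68
[-0.7892044  -0.9270327   0.03994131]
```

```bash
T='from h import *;s=robot.observe();print(np.round(s["eef_rot"][2],3),np.round(s["ft_torque"],3),np.round(s["ft_force"],1))'; python3 -m jog '[-1,0,0,0,1, -1,0,0,0,0.6, -1,0,0,0,0]' >/dev/null;python3 -c "$T"; python3 -m jog '[-1,0,0,0,0.6, -1,0,0,0,0]' >/dev/null;python3 -c "$T"; python3 -m jog '[-1,0,0,0,0.6, -1,0,0,0,0]' >/dev/null;python3 -c "$T"
```

```text
0.248 [-0.944 -1.115  0.039] [ 4.9 -4.9  2. ]
0.196 [-1.07  -1.191  0.06 ] [ 5.2 -4.5  1.3]
0.143 [-1.163 -1.145 -0.007] [ 5.1 -4.8  0.9]
```

```bash
T='from h import *;s=robot.observe();print(np.round(s["eef_rot"][2],3),np.round(s["ft_torque"],3),np.round(s["ft_force"],1),s["opening"])'; python3 -m jog '[-1,0,0,0,0.6, -1,0,0,0,0]' >/dev/null;python3 -c "$T"; python3 -m jog '[-1,0,0,0,0.6, -1,0,0,0,0]' >/dev/null;python3 -c "$T"; python3 - <<'E'
from h import *
im,c=grab('top','on.png'); im,c=grab('wrist','onw.png')
u=proj(c,[.6694,-.0614,.15]); print(u)
E
```

```text
0.091 [-1.25  -1.197  0.159] [ 4.5 -4.3  1.4] 0.009338766041557494
0.039 [-1.396 -1.125  0.257] [ 4.9 -5.1  1.2] 0.009345335286314494
[318.11649985 263.42782924]
```

The stop is felt: torque about z rises to 0.26 N m after 1.40 rad. Release and retreat.

```bash
python3 -m jog '[-0.6,0,0,0,0, -0.4,0,0,0,0, -0.2,0,0,0,0, 0,0,0,0,0, 0,0,0,0,0]'|sed -n '2,6p'; python3 -m jog '[0,0,0,-0.5,0, 0,0,0,-1,0, 0,0,0,-1,0, 0,0,0,-1,0, 0,0,0,-1,0]'|sed -n 2,4p; python3 -m jog '[0,-1,0,-1,0, 0,-1,0,0,0, 0,-1,0,0,0, 0,0,0,0,0, 0,0,0,0,0]'|sed -n 2,4p
python3 - <<'E'
from h import *
st(); im,c=grab('wrist','end.png'); t,ct=grab('top','endT.png')
u=proj(c,[.6694,-.0614,.1696]); print(u); g=im.max(2); x,y=u.astype(int)
for v in range(y-40,y+41,4): print(v,' '.join('%3d'%q for q in g[v,x-44:x+45:4]))
E
```

```text
ee_pos: [0.6693, -0.0603, 0.1392]
eef_rot: [-3.141, 0.0, 0.04]
ft_force: [-0.4, 0.6, 0.5]
opening: 0.0425
gripper_force: 0.0
ee_pos: [0.6694, -0.0607, 0.231]
eef_rot: [3.141, -0.0, 0.04]
ft_force: [-0.3, 0.6, 0.1]
ee_pos: [0.6097, -0.0628, 0.2502]
eef_rot: [-3.141, -0.001, 0.04]
ft_force: [0.9, 0.4, -0.2]
{'time_s': 28.4, 'ee_pos': [0.6097, -0.0628, 0.2502], 'eef_rot': [-3.1411, -0.0012, 0.0402], 'ft_force': [0.9149, 0.3536, -0.2123], 'opening': 0.0427, 'gripper_force': 0.0} j7 -1.01
[321.49888633 132.42718605]
92 228 226 225 226 225 221 220 214 181 154 146 146 145 143 145 144 143 143 142 144 142 143 140
96 223 222 225 226 220 218 222 225 223 222 219 222 217 192 163 153 152 152 151 152 151 150 149
100 216 225 221 225 224 226 224 220 219 220 222 224 224 222 222 224 221 221 206 162 147 145 144
104 214 214 215 215 213 212 222 225 225 224 224 221 219 220 220 220 224 225 222 221 223 224 219
108 213 215 211 214 215 213 213 215 215 167 151 107 149 159 200 223 220 221 222 220 225 224 222
112 212 213 213 216 216 215 213 213 159 152  60  60  61 157 156 164 220 226 227 221 221 222 224
116 211 2
[... 730 characters left out ...]
 148 150 218 218 216 217 219
148 210 211 209 211 214 213 216 216 208 164 111  60  59  59 142 148 149 150 219 218 216 217 217
152 181 199 204 208 212 212 214 216 214 211 206  96  65 108 149 147 149 150 217 219 219 219 219
156 169 169 171 170 168 174 183 207 212 212 214 161 148 145 147 149 148 153 218 218 217 217 216
160 170 172 172 170 171 171 172 170 172 170 172 175 148 144 147 146 147 150 168 216 216 216 214
164 166 168 169 170 171 168 172 171 169 171 171 171 171 172 138 135 135 138 157 215 217 216 215
168 169 169 168 168 173 168 169 172 172 172 170 171 169 172 166 134 135 135 143 175 176 175 179
172 168 172 171 169 169 169 169 172 172 172 173 174 169 169 172 134 137 136 136 170 173 175 177
```

```bash
python3 - <<'E'
from h import *
im,c=load("end"); m=(im.max(2)<85).astype(np.uint8); n,l,s,ce=cv2.connectedComponentsWithStats(m); k=l[130,321]; 
r=cv2.minAreaRect(cv2.findContours((l==k).astype(np.uint8),0,2)[0][0]); p=cv2.boxPoints(r); p=p[np.argsort(p[:,1])]
up,lo=p[:2].mean(0),p[2:].mean(0); a,b=onz(c,lo,.1696),onz(c,up,.1355); b2=onz(c,up,.1696); print(r,s[k]); 
for q in(b,b2): d=q-a; d[2]=0; print("yaw",np.degrees(np.arctan2(d[1],d[0])),np.linalg.norm(d),"centre",a+.017*d/np.linalg.norm(d))
# toys: compare top pictures before/after
A=cv2.imread("pics/top0.png").astype(int);B=cv2.imread("pics/endT.png").astype(int)
for n,(u,v) in dict(cube=(451,150),chime=(217,153),puck=(311,260)).items(): print(n,np.abs(A-B)[v-25:v+25,u-38:u+38].max(2).mean())
E
```

```text
((322.94561767578125, 130.50807189941406), (43.70813751220703, 13.152743339538574), 81.57302856445312) [314 109  18  44 537]
yaw 10.917403078089515 0.03314264494974201 centre [ 0.67122655 -0.06244129  0.1696    ]
yaw 11.133861702181388 0.03262675554360973 centre [ 0.67121427 -0.06237825  0.1696    ]
cube 16.830526315789474
chime 15.784473684210527
puck 67.07342105263157
```

```bash
python3 - <<'E'
from h import *
_,s=load("seat");print("puck in seat view",onz(s,(167,165),.022),"start ~ .380 .040")
A=cv2.imread("pics/top0.png");B=cv2.imread("pics/endT.png")
for n,(u,v) in dict(cube=(451,150),chime=(217,153)).items():
    a=cv2.cvtColor(A[v-28:v+28,u-42:u+42],6);b=cv2.cvtColor(B[v-28:v+28,u-42:u+42],6); print(n,cv2.phaseCorrelate(a.astype(float),b.astype(float)))
    r=cv2.matchTemplate(b,a[8:-8,8:-8],5); print(cv2.minMaxLoc(r)[1],cv2.minMaxLoc(r)[3])
s=robot.observe();print(s["time_s"],s["ft_force"])
print(robot.hand_in())
E
```

```text
puck in seat view [0.38800008 0.04634199 0.022     ] start ~ .380 .040
cube ((0.03616417372843017, -0.027608383827072203), 0.7891503243876733)
0.9830561876296997 (8, 8)
chime ((0.01108339874632236, 0.068037362660192), 0.9878588677910102)
0.9892114400863647 (8, 8)
28.5 [ 0.58616128 -0.7500691   0.30075056]
the job is handed in; nothing more can be done
None
```

The job is handed in at 28.5 s (no verdict came back): the cover checked flush on its pins, the key is home and turned to its stop by torque and angle, and the cube and chime are unmoved, though the puck was hidden at the end and last measured about 10 mm from its rough start estimate.

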